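# Seat two rings and hold the loupe at focus

## Task

Lay the stone-set ring flat in the wooden stand's pocket next to the pointer post, and the plain ring in the stand's other pocket. Then pick the loupe up by its side handle and hold it level over the stone-set ring, centred above that pocket, with its lower rim at the height of the brass pointer's tip; finish while still holding it there, still and free of everything but the gripper. Do not shift the pointer or knock the two small pots and the coil of abrasive strip standing around.

Things in the scene. Friction and masses are not known exactly. Their poses are not given: they have to be found in the camera images.
- stone_ring_mid (a point): Centre, half-way up (2.5 mm above its underside), of the silver-white finger ring with a stone on its rim; ring lying flat, 5 mm high. The ring is 24 mm wide along this point's x axis and 28 mm along its y axis, the stone sitting at the -y end, the 24 mm round band centred 2 mm to the +y side of this point; grip it across x, clear of the stone. z is up. 12 g.
- plain_ring_mid (a point): Centre, half-way up (2.5 mm above its underside), of the plain silver-white finger ring without a stone, lying flat, 22 mm across and 5 mm high; z is up. 12 g.
- felt_pad: Grey felt pad, fixed, 90 x 130 x 4 mm (its x, y, z), on which both rings lie at the start, centres 60 to 72 mm apart. Origin at the centre of its underside, on the work surface.
- stand: Fixed hardwood inspection stand: a block 118 x 122 x 14 mm (its x, y, z) with two round pockets sunk 5 mm into its top, near its -x edge (the edge towards the robot), 60 mm apart along y, and an 8 mm steel post 70 mm behind (+x of) the pocket on its +y side, standing up to 126 mm above the work surface. Origin at the centre of its underside. z is up.
- pocket_post (a point): Centre of the floor of the pocket on the post's side, for the stone-set ring: 36 mm in diameter, 5 mm deep, floor 9 mm and rim 14 mm above the work surface. z is up.
- pocket_far (a point): Centre of the floor of the other pocket (-y side of the stand), for the plain ring; same size.
- pointer_tip (a point): Tip of the brass pointer that marks the focal height. The pointer sticks out 12 mm from a 19 mm collar that slides on the post, towards the pocket, and ends 48 mm short of the pocket's axis; wide-open fingers over the pocket can strike it, so keep them clear; a friction of about 4 N holds it where it is set, 55 to 85 mm above the work surface.
- focus_pointer (a joint): Height setting of the pointer's collar on the post, m: 0 is the lowest (tip 55 mm above the work surface), 0.03 the highest (85 mm). It is set differently each time and is to be left as found.
- loupe: Black cylindrical loupe, 35 mm in diameter and 26 mm high, with a straight flat dark steel handle fixed to its side and pointing along the loupe's -x. It stands upright on the work surface. Origin at the centre of its lower rim; z is the lens axis, up. About 50 to 80 g in all.
- loupe_grip (a point): Centre of the loupe's handle: a flat bar 42 mm long (along x), 10 mm thick (along y, grip across this) and 14 mm high, its underside 6 mm above the plane of the loupe's lower rim. This point lies 55 mm from the lens axis (along -x) and 13 mm above the lower rim. Axes as the loupe's.
- loupe_rim (a point): Centre of the loupe's lower rim, on the lens axis; it is this point that is to hang centred over the pocket by the post, level with the pointer's tip.
- gem_pot: Bystander: round cream pot with a lid, 40 mm across, 24 mm high, loose. Origin at the centre of its underside.
- abrasive_coil: Bystander: grey coil of abrasive strip, 68 mm across, 24 mm high, loose. Origin at the centre of its underside.
- hexagon_pot: Bystander: black six-sided pot, 35 x 30 mm, 28 mm high, loose. Origin at the centre of its underside.

How it is judged:
By the outcome, as a careful person would: the job done as asked, in the order asked, and still so for the second after the job is handed in, while the arm keeps its last pose, push and grip.
It also fails if it takes over 72 s, if anything falls off the work surface, if the arm or the gripper's body presses on something with over 40 N, if the wrist force passes 120 N, or if a joint passes its speed limit or range.

## Robot

A 7-joint arm with a two-finger parallel gripper is mounted at the origin on a cart in front of the work surface, level with it; the furniture and walls round the work are solid. World frame = base frame: x ahead of the robot, y to its left, z up, the work surface at z = 0. Lengths are in m, angles in rad, forces in N, time in s.
With the tool pointing down it reaches from about 0.35 to 0.9 m from the base axis. Payload 19.9 kg.
Tool frame: the origin (TCP) lies at the very end of the fingers, on their centre line; the grasp point (between the pads) lies 19 mm behind it (r.pinch_z is the distance from the TCP to the grasp point, in m); z points along the fingers, y is the line along which they close (so a half turn about z gives the same grasp; the last joint's range is limited). The gripper opens to 94 mm and grips with 3 to 60 N. Pads are 16 mm wide; open, the fingers measure 119 mm over their backs; the gripper's body (75 mm by 177 mm) begins 78 mm behind the grasp point.
Start: joints at [1.069, 0.417, -0.01, 1.614, 0.005, 1.111, -0.053], TCP at [0.277, -0.56, 0.171] pointing down, gripper open.
Joint ranges: [-2.81, 2.81], [-0.39, 2.02], [-1.27, 1.25], [0.06, 2.57], [-1.19, 4.33], [0.19, 2], [-2.82, 2.82]. Speed limits (rad/s): [1.89, 1.89, 2.39, 2.39, 3.01, 3.01, 3.01].

## Interface

Orientations are given as a rotation vector (axis times angle).
In Python, from plant import monitor, vision, r, spot_in, trace, place_of gives the robot as it stands.
- The arm moves only by the tool jog_arm, never from a script. Its argument "series" is a list of rows, each a list of 7 numbers: the shift along the tool's x, y, z each as a share of 50 mm, from -1 to 1, then the turn, a rotation vector about the tool's x, y, z each as a share of 8 degrees, from -1 to 1, then the gripper's target within -1 to 1 (fully open at 1, half-way at 0, shut at -1). In form: [[x, y, z, ax, ay, az, claw], ...]. A call has 1 to 20 rows; each row shifts and turns the commanded pose from where the row before left it, along the tool's axes as they then stand; what a row does not reach is not made up. A row lasts 1/8 s, in which the tool goes at most 62.5 mm and 10.7 degrees, less where a joint would pass 70% of its speed; a pose out of reach is approached as far as the arm can. A call with a number of a shift or a turn outside -1 to 1 is refused whole. A call with a gripper value outside its range is refused whole. The fingers move at their own pace and stop on an object; "force" is the grip in N (left out, the last holds). Time passes only in rows, so rows that do not move let the fingers close. It gives the time, the measured TCP pose, the force, the opening and the grip force at its end, in the units of the state.
- monitor.observe(): the state, without advancing time (a new reading comes with each control period).
- vision.read_camera(name): name is "scene" or "top" or "wrist"; returns the picture (480x640x3 uint8, blue, green, red); there is no depth.
- vision.camera_model(name): a dict with "K" (3x3 intrinsics, pixels), "rvec" (rotation vector, rad) and "tvec" (3), from world to camera coordinates, as OpenCV has them. Camera axes: x right, y down, z forward; pixel columns grow to the right and rows downward; lengths in m; the calibration is good to about 2 mm. A picture is of the moment at which its call begins: read the wrist's pose just before it. camera_model takes no time and is no camera call; for the wrist camera it gives the pose at the moment of the call.
- r.finish_job(): hands the job in; it is judged then, once.
Trained networks look in the newest picture that a camera, given by its name, has taken for a name from the list of things; names that differ only in an ending like _2 or _b are one class to them, and where a whole thing is asked for, a point or a joint stands for the part that bears it (a point fixed in the world has none). Each returns a list of dicts, best first, with "score" (0 to 1); they miss things now and then, are a little off and sometimes report something else, mostly with a low value. They report only what shows in the picture. A call takes as long as a camera call.
- spot_in(name, camera): "location" ([x, y, z] in m, in the coordinates of the camera as it stood for that picture, good to about 4 mm: the middle of the surface that is visible of it).
- trace(name, camera): "pixels" (480x640 bool, what is visible of it).
- place_of(name, camera): "location" ([x, y, z] in m, in the coordinates of the camera as it stood for that picture, good to about 4 mm: a listed point, or the origin of a listed thing).
The state is a dict: "time_s": time; "joints": joint angles; "qvel": joint speeds; "joint_efforts": joint torques, N m; "tool_pos": TCP position; "eef_rot": TCP orientation; "force": force on the tool from outside, world axes, zero at the start; "torque": the same for the moment, N m; "grip_width": opening from 0.0 (shut) to 1.0 (fully open); "grasp_force": force on a finger pad.
Only numpy, scipy, OpenCV 4.12 (cv2) and the standard library are available. Lean on these libraries where they do the work, as an engineer would, in place of code of your own. Each camera call takes 0.05 s, during which the arm holds its last target. There are 200 camera calls.

## Working session

There is one attempt and no reset: what is moved stays moved. The work goes in short steps, Python scripts to look and compute and a tool call to move; the robot and the scene stay as the last step left them, time stands still between calls to the robot, and variables do not carry over. Pictures are saved under pics/ and viewed, at most 10 in all, crops included, and the job is handed in when it is done.

Besides the shell and the picture viewer there is one more tool, called after ">>>" as a command line: name --pt "numbers of a row" for each row, then --argument value for the rest. jog_arm: Moves the arm, as the interface text tells. Its arguments: {"type":"object","properties":{"series":{"type":"array"},"force":{"type":"number"}},"required":["series"]}

```bash
mkdir -p pics; cat > h.py <<'E'
import numpy as np, cv2
from plant import monitor, vision, r, spot_in, trace, place_of
from scipy.spatial.transform import Rotation as R
def cam(n):
    m=vision.camera_model(n); return np.array(m["K"]),R.from_rotvec(np.ravel(m["rvec"])).as_matrix(),np.ravel(m["tvec"])
def w(n,p): K,Rm,t=cam(n); return Rm.T@(np.array(p)-t)
def ray(n,uv,z):
    K,Rm,t=cam(n); c=-Rm.T@t; d=Rm.T@np.linalg.inv(K)@np.array([uv[0],uv[1],1.]); return c+d*(z-c[2])/d[2]
def px(n,p): K,Rm,t=cam(n); q=K@(Rm@np.array(p)+t); return q[:2]/q[2]
E
python3 - <<'E'
from h import *
s=monitor.observe(); print(s, r.pinch_z)
a=vision.read_camera("top"); cv2.imwrite("pics/top.png",a)
b=vision.read_camera("scene"); cv2.imwrite("pics/scene.png",b)
for n in "stone_ring_mid plain_ring_mid stand pocket_post pocket_far pointer_tip loupe_grip loupe_rim gem_pot abrasive_coil hexagon_pot felt_pad".split():
  for c in ("top","scene"):
    o=place_of(n,c)[:2]
    print(n,c,[(round(x["score"],2),w(c,x["location"]).round(4).tolist(),px(c,w(c,x["location"])).round().tolist()) for x in o])
E
```

```text
{'time_s': 0.0, 'joints': array([ 1.06949008,  0.4179753 , -0.01029466,  1.6141878 ,  0.00471549,
        1.11070888, -0.05303001]), 'qvel': array([ 6.68515769e-04, -1.17678217e-03,  2.86705184e-05,  1.23299403e-03,
       -1.29363318e-03,  1.43737477e-03,  8.35546401e-04]), 'joint_efforts': array([-6.56911416e-04, -8.51278210e+01,  6.37059342e-01, -4.25996375e+01,
       -4.91002947e-02,  1.88227720e-02,  9.56043777e-05]), 'tool_pos': array([ 0.27714249, -0.55971026,  0.17061881]), 'eef_rot': array([-3.05777875e+00, -7.15609954e-01,  6.16393646e-04]), 'force': array([-0.58533112,  0.7796639 ,  0.45954095]), 'torque': array([ 0.00514292,  0.00886163, -0.00697448]), 'grasp_force': 0.0, 'grip_width': 1.0046826837397351} 0.0188
stone_ring_mid top [(0.37, [0.596, -0.1773, 0.0042], [391.0, 223.0])]
stone_ring_mid scene [(0.62, [0.4623, 0.1673, 0.0067], [254.0, 338.0])]
plain_ring_mid top [(0.38, [0.4491, 0.2276, 0.0105], [209.0, 285.0])]
plain_ring_mid scene [(0.38, [0.4495, 0.2249, 0.0059], [227.0, 362.0])]
stand top [(0.92, [0.4937, -0.0806, 0.0034], [347.0, 268.0])]
stand scene [(0.67,
[... 864 characters left out ...]
0, 214.0]), (0.41, [0.6003, 0.1463, 0.0012], [228.0, 279.0])]
gem_pot top [(0.6, [0.4517, 0.1991, 0.005], [222.0, 284.0]), (0.59, [0.6043, 0.1437, -0.0005], [249.0, 217.0])]
gem_pot scene [(0.82, [0.5977, 0.1453, 0.0018], [229.0, 280.0])]
abrasive_coil top [(0.69, [0.6613, -0.2318, -0.0011], [415.0, 195.0])]
abrasive_coil scene [(0.69, [0.6583, -0.2321, 0.0018], [367.0, 183.0])]
hexagon_pot top [(0.61, [0.5964, -0.1758, 0.0004], [390.0, 223.0]), (0.56, [0.4958, -0.2916, -0.0009], [441.0, 269.0])]
hexagon_pot scene [(0.62, [0.5941, -0.179, -0.0003], [366.0, 210.0])]
felt_pad top [(0.69, [0.454, 0.196, 0.0038], [223.0, 283.0])]
felt_pad scene [(0.63, [0.4554, 0.1988, -0.0009], [240.0, 352.0])]
```

```bash
python3 - <<'E'
import cv2, numpy as np
a=cv2.imread("pics/top.png")
l=cv2.resize(a[240:330,170:270],(400,360),interpolation=2); m=cv2.resize(a[240:330,300:400],(400,360),interpolation=2)
b=cv2.imread("pics/scene.png")
k=cv2.resize(b[170:290,310:450],(400,240*400//280),interpolation=2)[:240]; q=cv2.resize(a[180:310,180:480],(400,240),interpolation=2)
cv2.imwrite("pics/c1.png",np.vstack([np.hstack([l,m]),np.hstack([k,q])]))
E
```

```text
(no output)
```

View pics/c1.png

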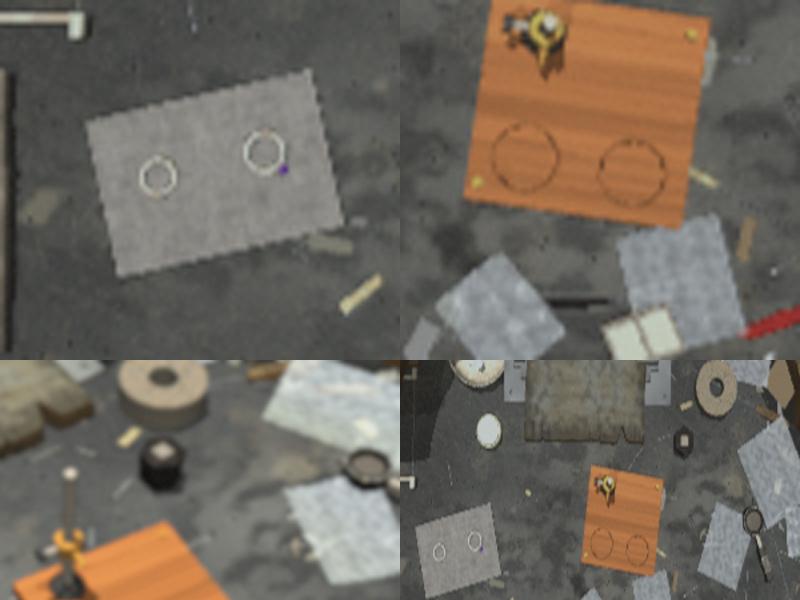

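View pics/scene.png

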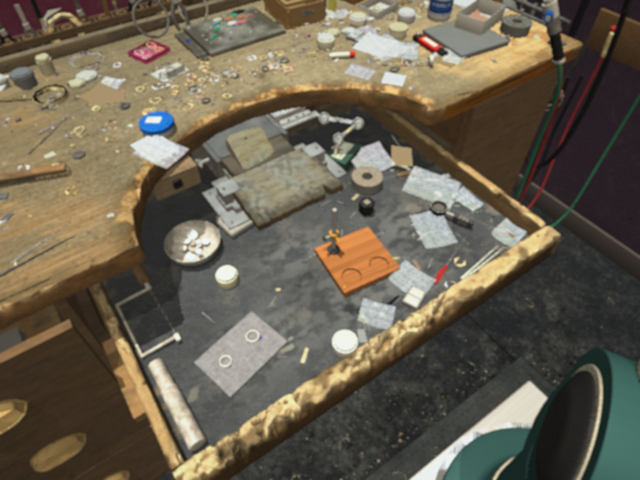

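```bash
cat >> h.py <<'E'
def pose():
    s=monitor.observe(); return np.array(s["tool_pos"]),R.from_rotvec(s["eef_rot"]),s
def go(p,ydir=None):
    """print turn (az, shares of 8deg, total) and shift after that turn (shares of 50mm, tool axes); ydir=world angle deg of closing line"""
    P,Q,s=pose(); yaw=0
    z=Q.apply([0,0,1]); T=Q
    if ydir is not None:
        x0=Q.apply([1,0,0]); y=np.array([np.cos(np.radians(ydir)),np.sin(np.radians(ydir)),0])
        if y@Q.apply([0,1,0])<0: y=-y
        T=R.from_matrix(np.c_[np.cross(y,[0,0,-1]),y,[0,0,-1]])
    t=(Q.inv()*T).as_rotvec(degrees=True)
    print("turn/8deg",(t/8).round(3),"shift/50mm",(T.inv().apply(np.array(p)-P)/.05).round(3),"P",P.round(4),"q7",round(s["joints"][6],2),"t",round(s["time_s"],2))
E
python3 - <<'E'
from h import *
P,Q,s=pose(); print(Q.as_matrix().round(3))
pl=ray("top",(209.5,284.2),.009);st=ray("top",(236,278.2),.009);sn=ray("top",(241,282.2),.008)
pp=ray("top",(331,279.2),.014);pf=ray("top",(358,283.2),.014)
print("plain",pl,"stoneband",st,"stone",sn,"dist",np.linalg.norm(pl-st)); print(pp,pf,np.linalg.norm(pp-pf))
d=st-sn; print("stone y ang",np.degrees(np.arctan2(d[1],d[0])),"stand y ang",np.degrees(np.arctan2(*(pp-pf)[1::-1])))
print(px("wrist",P+[0,0,-.05]),cam("wrist")[1:], ray("scene",(345,342),.02))
go([(pl+st)[0]/2-.0,(pl+st)[1]/2,.2],90)
E
```

```text
[[ 0.896  0.444 -0.   ]
 [ 0.444 -0.896  0.   ]
 [-0.    -0.    -1.   ]]
plain [0.45143961 0.22594369 0.009     ] stoneband [0.46590027 0.16743553 0.009     ] stone [0.45721914 0.15620552 0.008     ] dist 0.060268686476734556
[ 0.46787121 -0.04398249  0.014     ] [ 0.46019442 -0.10401438  0.014     ] 0.06052075389640048
stone y ang 52.29492557044422 stand y ang 82.71265350347997
[315.63532322 244.60984431] (array([[ 4.43468780e-01, -8.96289604e-01, -6.22594471e-04],
       [-8.71110620e-01, -4.31173933e-01,  2.35064516e-01],
       [-2.10954329e-01, -1.03701425e-01, -9.71979571e-01]]), array([-0.6238241 , -0.02428164,  0.39129582])) [0.36247864 0.0506047  0.02      ]
turn/8deg [-1.000e-03  0.000e+00  3.293e+00] shift/50mm [  3.626 -15.135  -0.576] P [ 0.2773 -0.5601  0.1712] q7 -0.05 t 1.3
```

```bash
python3 -c "
from h import *
go([.46,.18,.18],-38)"
```

```text
turn/8deg [-1.000e-03  0.000e+00 -3.207e+00] shift/50mm [13.912 -6.234 -0.176] P [ 0.2773 -0.5601  0.1712] q7 -0.05 t 1.3
```

>>> jog_arm --pt "0 0 -0.18 0 0 -0.8 1" --pt "0 0 0 0 0 -0.8 1" --pt "0 0 0 0 0 -0.8 1" --pt "0 0 0 0 0 -0.8 1" --pt "0.87 -0.39 0 0 0 0 1" --pt "0.87 -0.39 0 0 0 0 1" --pt "0.87 -0.39 0 0 0 0 1" --pt "0.87 -0.39 0 0 0 0 1" --pt "0.87 -0.39 0 0 0 0 1" --pt "0.87 -0.39 0 0 0 0 1" --pt "0.87 -0.39 0 0 0 0 1" --pt "0.87 -0.39 0 0 0 0 1" --pt "0.87 -0.39 0 0 0 0 1" --pt "0.87 -0.39 0 0 0 0 1" --pt "0.87 -0.39 0 0 0 0 1" --pt "0.87 -0.39 0 0 0 0 1" --pt "0.87 -0.39 0 0 0 0 1" --pt "0.87 -0.39 0 0 0 0 1" --pt "0.87 -0.39 0 0 0 0 1" --pt "0.87 -0.39 0 0 0 0 1"

```text
time_s: 3.8
tool_pos: [0.4611, 0.1817, 0.1804]
eef_rot: [2.824, 1.375, 0.001]
force: [0.9, -0.8, 0.6]
grip_width: 0.999
grasp_force: 0.0
```

>>> jog_arm --pt "0 0 0 0 0 0 0" --pt "0 0 0 0 0 0 0" --pt "0 0 0 0 0 0 0"

```text
time_s: 4.18
tool_pos: [0.4608, 0.1792, 0.1803]
eef_rot: [2.825, 1.374, -0.0]
force: [0.1, -0.6, -0.1]
grip_width: 0.72
grasp_force: 0.0
```

```bash
python3 - <<'E'
from h import *
P,Q,s=pose(); print(P,Q.as_matrix()[:,1],s["time_s"],s["grip_width"])
a=vision.read_camera("wrist"); cv2.imwrite("pics/w1.png",a)
for n in ("stone_ring_mid","plain_ring_mid"):
  for f in (place_of,):
    print(n,[(round(x["score"],2),w("wrist",x["location"]).round(4)) for x in f(n,"wrist")[:2]])
  for x in trace(n,"wrist")[:2]:
    v,u=np.nonzero(x["pixels"]); print(x["score"],u.min(),u.max(),v.min(),v.max(),len(u))
E
```

```text
[0.46079058 0.17920399 0.18030753] [ 7.86523868e-01 -6.17559725e-01  4.37222632e-04] 4.175 0.7195487120594398
stone_ring_mid [(0.76, array([0.4653, 0.1701, 0.0109]))]
0.69 315 335 210 234 198
plain_ring_mid [(0.46, array([0.4543, 0.2281, 0.0084]))]
0.5 274 289 179 195 21
```

View pics/w1.png

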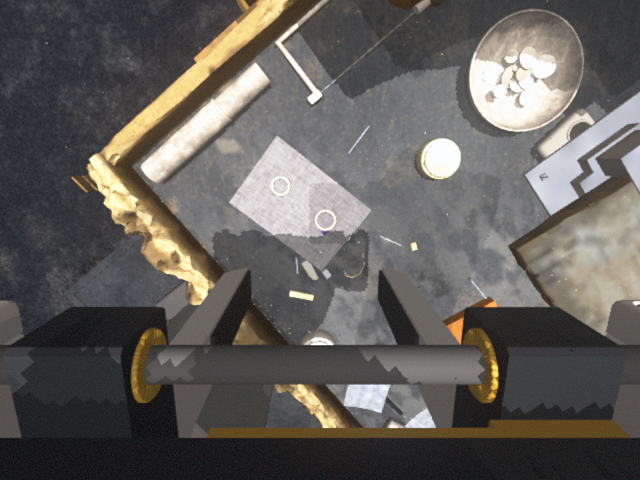

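```bash
cat >> h.py <<'E'
def ellipse(a,u,v,h,thr):
    """centre of the bright ring outline near (u,v)"""
    g=a.min(2)[v-h:v+h,u-h:u+h]; vv,uu=np.nonzero(g>thr)
    hull=cv2.convexHull(np.c_[uu,vv].astype(np.float32)); return np.array(cv2.fitEllipse(hull)[0])+[u-h,v-h],cv2.fitEllipse(hull)[1],len(uu)
E
python3 - <<'E'
from h import *
a=cv2.imread("pics/w1.png")
c=a[170:245,260:350]; cv2.imwrite("pics/c2.png",cv2.resize(c,None,fx=8,fy=8,interpolation=2))
for u,v in((325,220),(281,186)):
  for th in (150,170,190):
    e=ellipse(a,u,v,13,th); print(th,e,ray("wrist",e[0],.0085))
hsv=cv2.cvtColor(a,cv2.COLOR_BGR2HSV)[215:245,310:345]; m=(hsv[...,0]>120)&(hsv[...,0]<160)&(hsv[...,1]>80)
v,u=np.nonzero(m);print(len(u),u.mean()+310,v.mean()+215,ray("wrist",(u.mean()+310,v.mean()+215),.008))
E
```

```text
150 (array([321.09349632, 219.14118195]), (25.801326751708984, 71.17174530029297), 640) [0.46474663 0.1740078  0.0085    ]
170 (array([320.36374664, 219.1654501 ]), (25.61802864074707, 75.33795928955078), 608) [0.46410131 0.17447986 0.0085    ]
190 (array([324.09166336, 219.85782242]), (30.20164680480957, 32.505470275878906), 292) [0.46684196 0.17135066 0.0085    ]Traceback (most recent call last):
  File "<stdin>", line 6, in <module>
  File "h.py", line 25, in ellipse
    hull=cv2.convexHull(np.c_[uu,vv].astype(np.float32)); return np.array(cv2.fitEllipse(hull)[0])+[u-h,v-h],cv2.fitEllipse(hull)[1],len(uu)
                                                                          ~~~~~~~~~~~~~~^^^^^^
cv2.error: OpenCV(4.12.0) /io/opencv/modules/imgproc/src/shapedescr.cpp:361: error: (-201:Incorrect size of input array) There should be at least 5 points to fit the ellipse in function 'fitEllipseNoDirect'
```

View pics/c2.png

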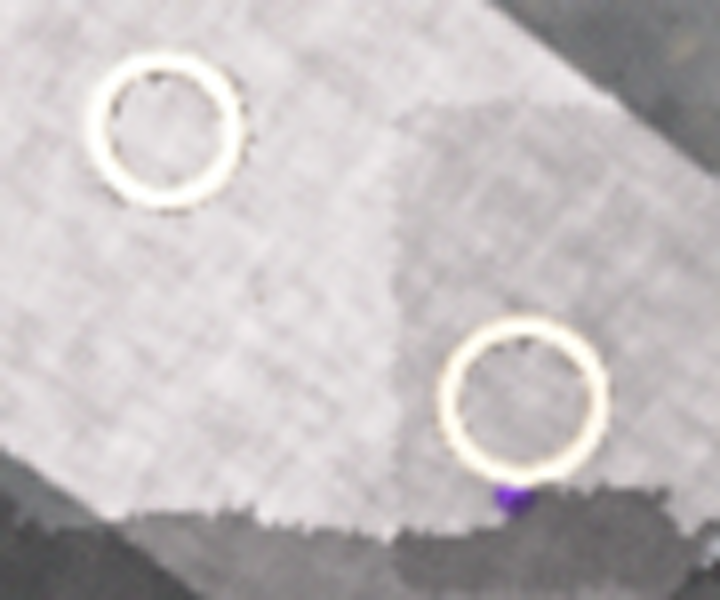

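```bash
python3 - <<'E'
from h import *
st=ray("wrist",(325.2,219.7),.009);sn=ray("wrist",(324.0,232.2),.008);pl=ray("wrist",(280.5,186.1),.009)
print(st,sn,pl,np.linalg.norm(st-pl),np.linalg.norm(st-sn)); d=st-sn; a=np.degrees(np.arctan2(d[1],d[0])); print(a)
go([st[0],st[1],.05],a-90)
E
```

```text
[0.46794941 0.17082221 0.009     ] [0.45822852 0.16036852 0.008     ] [0.45264516 0.22923946 0.009     ] 0.06038869912403192 0.014309980118480049
47.080238573785465
turn/8deg [ 0.002 -0.     0.603] shift/50mm [-0.035  0.228  2.607] P [0.4608 0.1799 0.1804] q7 -1.26 t 4.42
```

>>> jog_arm --pt "-0.07 0.23 0 0 0 0.6 0" --pt "0 0 0.75 0 0 0 0" --pt "0 0 0.75 0 0 0 0" --pt "0 0 0.75 0 0 0 0" --pt "0 0 0.75 0 0 0 0" --pt "0 0 0 0 0 0 0" --pt "0 0 0 0 0 0 0"

```text
time_s: 5.3
tool_pos: [0.4682, 0.1708, 0.0315]
eef_rot: [2.879, 1.256, 0.002]
force: [-1.0, -0.2, 0.8]
grip_width: 0.499
grasp_force: 0.0
```

```bash
python3 - <<'E'
from h import *
go([.467,.1693,.006],47.1-90)
a=vision.read_camera("wrist"); cv2.imwrite("pics/w2.png",cv2.resize(a[200:400,180:460],(784,560)))
print([(round(x["score"],2),w("wrist",x["location"]).round(4)) for x in place_of("stone_ring_mid","wrist")[:2]])
E
```

```text
turn/8deg [ 0.003 -0.007  0.005] shift/50mm [-0.038  0.002  0.511] P [0.4682 0.1708 0.0315] q7 -1.49 t 5.3
[(0.94, array([0.4645, 0.1676, 0.0084]))]
```

View pics/w2.png

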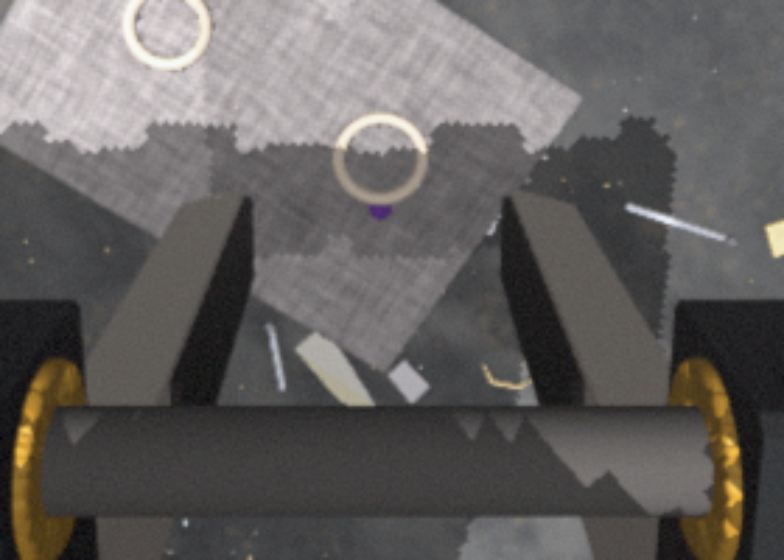

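```bash
python3 - <<'E'
from h import *
st=ray("wrist",(315.7,256.8),.009);sn=ray("wrist",(315.7,275.7),.008);pl=ray("wrist",(180+167/2.8,200+26/2.8),.009)
print(st,sn,pl); d=st-sn; print(np.degrees(np.arctan2(d[1],d[0])))
go([st[0],st[1],.006],45.5-90)
E
```

```text
[0.46781655 0.16967959 0.009     ] [0.45823955 0.15934185 0.008     ] [0.4530538  0.22849849 0.009     ]
47.18764066544326
turn/8deg [ 0.009 -0.013  0.204] shift/50mm [-0.025  0.004  0.516] P [0.4686 0.1707 0.0318] q7 -1.49 t 5.4
```

Consistent to about 1 mm. Descend, grip gently, lift.

>>> jog_arm --pt "-0.03 0 0.25 0 0 0 0" --pt "0 0 0.25 0 0 0 0" --pt "0 0 0 0 0 0 0" --pt "0 0 0 0 0 0 -0.8" --pt "0 0 0 0 0 0 -0.8" --pt "0 0 0 0 0 0 -0.8" --pt "0 0 0 0 0 0 -0.8" --pt "0 0 0 0 0 0 -0.8" --force 10

```text
time_s: 6.4
tool_pos: [0.4666, 0.1693, 0.0053]
eef_rot: [-2.879, -1.256, -0.0]
force: [-0.1, -0.6, 0.0]
grip_width: 0.099
grasp_force: 0.0
```

>>> jog_arm --pt "0 0 -0.5 0 0 0 -0.8" --pt "0 0 -0.5 0 0 0 0" --pt "0 0 0 0 0 0 0"

```text
time_s: 6.78
tool_pos: [0.4676, 0.1696, 0.0566]
eef_rot: [2.879, 1.256, 0.004]
force: [-0.8, 0.6, -1.4]
grip_width: 0.276
grasp_force: 0.0
```

```bash
python3 - <<'E'
from h import *
P,Q,s=pose(); print(P,s["grip_width"])
a=vision.read_camera("wrist"); cv2.imwrite("pics/w3.png",cv2.resize(a[160:360,180:460],(784,560)))
print([(round(x["score"],2),w("wrist",x["location"]).round(4)) for x in place_of("stone_ring_mid","wrist")[:2]])
E
```

```text
[0.46760416 0.16961646 0.05663993] 0.276308183547111
[(0.81, array([0.4645, 0.1661, 0.0085]))]
```

View pics/w3.png

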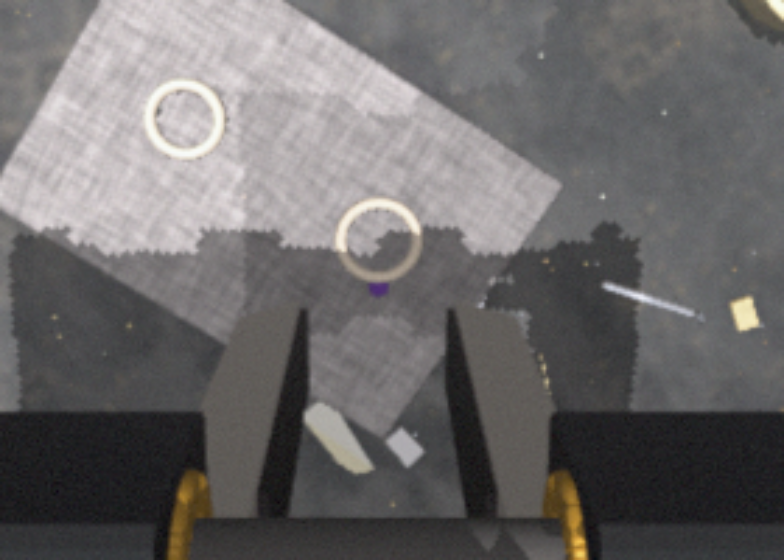

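```bash
python3 - <<'E'
from h import *
P,Q,s=pose(); f=lambda p:((px("wrist",p)-[180,160])*2.8).round(0)
print(P,s["grip_width"],f(P), f(Q.apply([.008,0.02,0])+P), f(Q.apply([-.008,0.02,0])+P), f(Q.apply([.008,0.02,-.02])+P))
st=ray("wrist",(180+378/2.8,160+240/2.8),.009); print(st)
print((np.linalg.inv(Q.as_matrix())@(ray("wrist",(315,245.7),.009)-P)))
E
```

```text
[0.4665312  0.16914856 0.05501842] 0.3624262423373422 [380. 294.] [470. 260.] [468. 328.] [479. 287.]
[0.46668856 0.16974148 0.009     ]
[ 0.00055553 -0.00029299  0.04601836]
```

```bash
python3 - <<'E'
from h import *
K,Rm,t=cam("wrist"); P,Q,s=pose()
T2C=Rm@Q.as_matrix(); o=Rm@P+t   # tool->camera
print("K",K[0,0],K[1,1],"tcp in cam",o.round(4),"tool axes in cam",T2C.round(3).tolist())
for (l,rr,v,v0,g) in ((250,503,198,200,.499),(307,447,310,160,.276)):
    z=K[0,0]*g*.094/((rr-l)/2.8); c=np.array([((l+rr)/2/2.8+180-K[0,2])*z/K[0,0],(v/2.8+v0-K[1,2])*z/K[1,1],z])
    print("tip edge in tool",(T2C.T@(c-o)).round(4))
E
```

```text
K 358.02378404401617 358.02378404401617 tcp in cam [0.0009 0.0162 0.2245] tool axes in cam [[-0.0, 1.0, 0.0], [-0.972, -0.0, -0.235], [-0.235, -0.0, 0.972]]
tip edge in tool [ 0.009  -0.0007 -0.0376]
tip edge in tool [ 0.009  -0.0006 -0.0377]
```

```bash
python3 - <<'E'
from h import *
P,Q,s=pose(); out=[]; print(P,s["joints"].round(4).tolist())
for n in("scene","top"):
    a=vision.read_camera(n); u,v=px(n,P).round().astype(int); print(n,u,v)
    cv2.imwrite("pics/%s2.png"%n,a)
    b=cv2.resize(a[v-60:v+40,u-50:u+50],(400,400),interpolation=2)
    q=((px(n,P)-[u-50,v-60])*4).astype(int); cv2.circle(b,tuple(map(int,q)),3,(0,0,255),1)
    q=((px(n,P+[0,0,.0376])-[u-50,v-60])*4).astype(int); cv2.circle(b,tuple(map(int,q)),3,(0,255,0),1); out.append(b)
cv2.imwrite("pics/c3.png",np.hstack(out))
E
```

```text
[0.4665312  0.16914856 0.05501842] [0.1266, 0.4158, -0.642, 2.0134, 0.3382, 0.8175, -1.4576]
scene 249 322
top 232 278
```

View pics/c3.png

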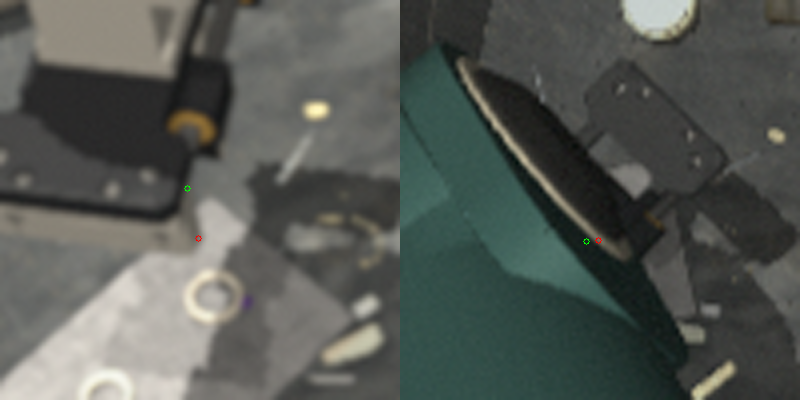

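```bash
python3 - <<'E'
from h import *
P,Q,s=pose(); print(s["grip_width"]); h=s["grip_width"]*.047
for z in (0,-.0376):
  for y in (h,-h,h+.0125,-h-.0125):
    print(z,round(y,4),[((px("scene",P+Q.apply([x,y,z]))-[199,262])*4).round().tolist() for x in (-.008,.008)])
E
python3 - <<'E'
import cv2
b=cv2.imread("pics/scene2.png")[282:352,214:284]; cv2.imwrite("pics/c4.png",cv2.resize(b,(560,560),interpolation=cv2.INTER_CUBIC))
E
```

```text
0.4452121710497173
0 0.0209 [[231.0, 198.0], [193.0, 193.0]]
0 -0.0209 [[206.0, 288.0], [167.0, 283.0]]
0 0.0334 [[237.0, 172.0], [200.0, 168.0]]
0 -0.0334 [[199.0, 316.0], [159.0, 311.0]]
-0.0376 0.0209 [[220.0, 148.0], [181.0, 143.0]]
-0.0376 -0.0209 [[195.0, 239.0], [154.0, 234.0]]
-0.0376 0.0334 [[228.0, 122.0], [189.0, 117.0]]
-0.0376 -0.0334 [[187.0, 268.0], [146.0, 262.0]]
```

View pics/c4.png

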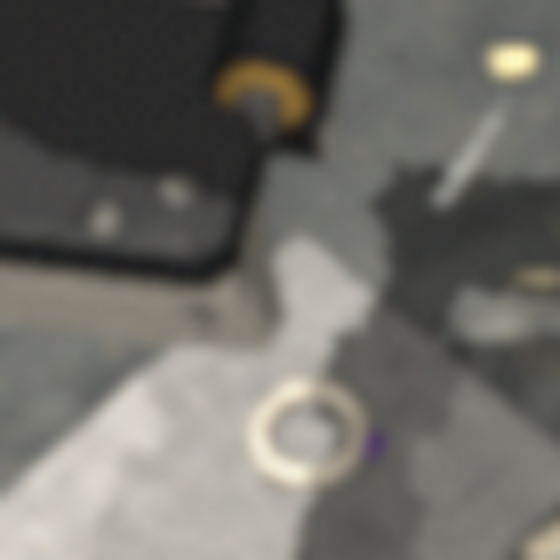

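>>> jog_arm --pt "0 0 0.5 0 0 0 0" --pt "0 0 0.5 0 0 0 0" --pt "0 0 0 0 0 0 0" --pt "0 0 0 0 0 0 0"

```text
time_s: 7.48
tool_pos: [0.4666, 0.1696, 0.0057]
eef_rot: [-2.879, -1.257, 0.0]
force: [0.1, 0.0, 0.0]
grip_width: 0.502
grasp_force: 0.0
```

>>> jog_arm --pt "0 0 0.05 0 0 0 0" --pt "0 0 0.05 0 0 0 0" --pt "0 0 0 0 0 0 0"

```text
time_s: 7.85
tool_pos: [0.4666, 0.1693, 0.0003]
eef_rot: [2.879, 1.256, 0.0]
force: [0.9, 0.3, 0.1]
grip_width: 0.497
grasp_force: 0.0
```

>>> jog_arm --pt "0 0 0.1 0 0 0 0" --pt "0 0 0.1 0 0 0 0" --pt "0 0 0.1 0 0 0 0" --pt "0 0 0 0 0 0 0"

```text
time_s: 8.35
tool_pos: [0.4662, 0.1694, -0.0152]
eef_rot: [-2.879, -1.257, 0.001]
force: [0.5, -0.0, 0.5]
grip_width: 0.501
grasp_force: 0.0
```

```bash
python3 - <<'E'
from h import *
P,Q,s=pose(); print(P,s["force"],s["grip_width"])
a=vision.read_camera("wrist"); cv2.imwrite("pics/w4.png",cv2.resize(a[220:360,200:440],(792,462)))
E
```

```text
[ 0.46623167  0.16935307 -0.01521534] [ 0.52593728 -0.03780993  0.46401855] 0.501441572038647
```

View pics/w4.png

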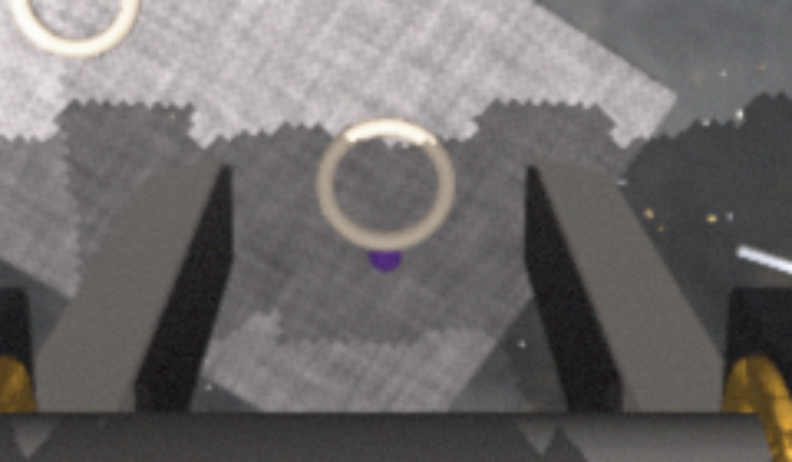

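>>> jog_arm --pt "0 0.02 0.1 0 0 0 0" --pt "0 0 0.1 0 0 0 0" --pt "0 0 0.04 0 0 0 0" --pt "0 0 0 0 0 0 0"

```text
time_s: 8.9
tool_pos: [0.4672, 0.1687, -0.0269]
eef_rot: [-2.879, -1.256, 0.001]
force: [0.4, 0.2, -0.6]
grip_width: 0.499
grasp_force: 0.0
```

>>> jog_arm --pt "0 0 0.04 0 0 0 0" --pt "0 0 0 0 0 0 0"

```text
time_s: 9.15
tool_pos: [0.4672, 0.1687, -0.0288]
eef_rot: [-2.879, -1.256, 0.0]
force: [-0.6, 0.2, 0.2]
grip_width: 0.496
grasp_force: 0.0
```

>>> jog_arm --pt "0 0 0.04 0 0 0 0" --pt "0 0 0 0 0 0 0"

```text
time_s: 9.4
tool_pos: [0.4675, 0.1687, -0.03]
eef_rot: [2.879, 1.256, 0.001]
force: [-5.7, -2.6, 21.0]
grip_width: 0.498
grasp_force: 10.6
```

>>> jog_arm --pt "0 0 0.03 0 0 0 0" --pt "0 0 0 0 0 0 0"

```text
time_s: 9.65
tool_pos: [0.4677, 0.1688, -0.0303]
eef_rot: [2.878, 1.256, 0.001]
force: [-15.2, -7.9, 57.3]
grip_width: 0.501
grasp_force: 28.9
```

>>> jog_arm --pt "0 0 -0.08 0 0 0 0" --pt "0 0 0 0 0 0 0" --pt "0 0 0 0 0 0 -0.8" --pt "0 0 0 0 0 0 -0.8" --pt "0 0 0 0 0 0 -0.8" --pt "0 0 0 0 0 0 -0.8" --force 10

```text
time_s: 10.4
tool_pos: [0.4672, 0.1687, -0.0283]
eef_rot: [-2.879, -1.256, 0.0]
force: [-0.3, -0.2, -0.7]
grip_width: 0.238
grasp_force: 10.0
```

>>> jog_arm --pt "0 0 -0.5 0 0 0 -0.8" --pt "0 0 -0.5 0 0 0 -0.8" --pt "-0.52 0.48 -0.5 0 0 0 -0.8" --pt "-0.52 0.48 -0.5 0 0 0 -0.8" --pt "-0.52 0.48 0 0 0 0 -0.8" --pt "-0.52 0.48 0 0 0 0 -0.8" --pt "-0.52 0.48 0 0 0 0 -0.8" --pt "-0.52 0.48 0 0 0 0 -0.8"

```text
time_s: 11.4
tool_pos: [0.4667, -0.0448, 0.0718]
eef_rot: [2.879, 1.256, 0.0]
force: [1.4, 0.1, -0.4]
grip_width: 0.243
grasp_force: 10.0
```

>>> jog_arm --pt "0 0 0 0 0 -0.98 -0.8" --pt "0 0 0 0 0 -0.98 -0.8" --pt "0 0 0 0 0 -0.98 -0.8" --pt "0 0 0 0 0 -0.98 -0.8" --pt "0 0 0 0 0 -0.98 -0.8" --pt "0 0 0 0 0 -0.98 -0.8" --pt "0 0 0 0 0 -0.98 -0.8" --pt "0 0 0 0 0 -0.98 -0.8" --pt "0 0 0 0 0 -0.98 -0.8" --pt "0 0 0 0 0 -0.98 -0.8" --pt "0 0 0 0 0 -0.98 -0.8" --pt "0 0 0 0 0 -0.98 -0.8" --pt "0 0 0 0 0 -0.98 -0.8" --pt "0 0 0 0 0 -0.98 -0.8" --pt "0 0 0 0 0 -0.98 -0.8" --pt "0 0 0 0 0 -0.98 -0.8" --pt "0 0 0 0 0 0 -0.8" --pt "0 0 0 0 0 0 -0.8"

```text
time_s: 13.65
tool_pos: [0.4667, -0.0437, 0.0717]
eef_rot: [-0.208, -3.135, -0.0]
force: [-0.6, -0.3, 0.4]
grip_width: 0.238
grasp_force: 10.0
```

```bash
python3 - <<'E'
from h import *
go([.466,-.044,.03],82.7); s=pose()[2]; print(s["grip_width"],s["grasp_force"],s["joints"].round(2))
a=vision.read_camera("wrist"); cv2.imwrite("pics/w5.png",a)
for n in("pocket_post","pocket_far","pointer_tip"):
    print(n,[(round(x["score"],2),w("wrist",x["location"]).round(4),px("wrist",w("wrist",x["location"])).round()) for x in place_of(n,"wrist")[:2]])
for p in((.468,-.044,.014),(.460,-.104,.014),(.514,-.0497,.0595)): print(px("wrist",p).round(1))
E
```

```text
turn/8deg [ 0.001 -0.001 -0.038] shift/50mm [ 0.014 -0.009  0.834] P [ 0.4667 -0.0437  0.0717] q7 0.96 t 13.65
0.23783060789757823 9.999934749794193 [ 0.93  0.5  -1.09  2.06  0.56  0.92  0.96]
pocket_post [(0.8, array([ 0.4712, -0.04  ,  0.0103]), array([318., 246.]))]
pocket_far [(0.58, array([ 0.464 , -0.0962,  0.0097]), array([247., 246.]))]
pointer_tip [(0.63, array([ 0.5166, -0.0456,  0.0599]), array([319., 328.]))]
[312.7 243.6]
[235.5 243.5]
[313.  324.9]
```

```bash
cat >> h.py <<'E'
from scipy.optimize import minimize
def circ(a,n,c0,rad,z,disp=True):
    """fit world circle (rad,z) to dark outline (blackhat of red channel), search +-9mm"""
    g=cv2.morphologyEx(cv2.GaussianBlur(a[...,2],(0,0),.7),cv2.MORPH_BLACKHAT,np.ones((7,7),np.uint8)).astype(np.float32)
    th=np.radians(np.arange(0,360,4)); best=[]
    for dx in np.arange(-9,9.1,.5):
        for dy in np.arange(-9,9.1,.5):
            c=np.array(c0)+[dx/1e3,dy/1e3]
            q=np.array([px(n,[c[0]+rad*np.cos(t),c[1]+rad*np.sin(t),z]) for t in th[::2]]).astype(np.float32)
            val=cv2.remap(g,q[None,:,0],q[None,:,1],cv2.INTER_LINEAR)[0]; best.append((np.minimum(val,25).mean(),*c))
    best.sort(reverse=True); return np.array(best[:4]).round(4).tolist()
E
python3 - <<'E'
from h import *
a=cv2.imread("pics/w5.png"); t=cv2.imread("pics/top.png"); M=vision.camera_model
_c={n:cam(n) for n in("wrist","top")}
import h; h.cam=lambda n:_c[n]
for c0 in((.469,-.043),(.461,-.102)):
    print("w",circ(a,"wrist",c0,.0178,.014)); print("t",circ(t,"top",c0,.0178,.014))
cv2.imwrite("pics/c5.png",cv2.resize(a[150:350,190:390],(600,600)))
E
```

```text
w [[20.4545, 0.468, -0.0415], [20.3085, 0.468, -0.041], [19.6876, 0.4685, -0.041], [19.6192, 0.4685, -0.0415]]
t [[16.4485, 0.468, -0.044], [16.4313, 0.468, -0.0435], [16.4109, 0.4685, -0.044], [16.3299, 0.4685, -0.0435]]
w [[20.8186, 0.461, -0.101], [20.6982, 0.461, -0.1005], [20.5762, 0.4605, -0.101], [20.3631, 0.4605, -0.1005]]
t [[16.8462, 0.4605, -0.1035], [16.8282, 0.4605, -0.103], [16.8227, 0.461, -0.1035], [16.807, 0.461, -0.103]]
```

>>> jog_arm --pt "0.02 0.02 0.5 0 0 0 -0.8" --pt "0 0 0.5 0 0 0 -0.8" --pt "0 0 0.5 0 0 0 -0.8" --pt "0 0 0.2 0 0 0 -0.8" --pt "0 0 0.1 0 0 0 -0.8" --pt "0 0 0 0 0 0 -0.8" --pt "0 0 0 0 0 0 -0.8"

```text
time_s: 14.72
tool_pos: [0.4663, -0.0426, -0.0177]
eef_rot: [0.203, 3.134, -0.0]
force: [-0.3, 0.2, -0.1]
grip_width: 0.244
grasp_force: 10.0
```

Lower 1.5 mm more, then open slowly and lift a little.

>>> jog_arm --pt "0 0 0.03 0 0 0 -0.8" --pt "0 0 0 0 0 0 -0.8" --pt "0 0 0 0 0 0 -0.35" --pt "0 0 0 0 0 0 -0.2" --pt "0 0 0 0 0 0 0" --pt "0 0 0 0 0 0 0" --pt "0 0 -0.5 0 0 0 0" --pt "0 0 -0.5 0 0 0 0" --pt "0 0 -0.5 0 0 0 0" --pt "0 0 -0.5 0 0 0 0" --pt "0 0 0 0 0 0 0" --pt "0 0 0 0 0 0 0"

```text
time_s: 16.23
tool_pos: [0.4656, -0.0427, 0.0797]
eef_rot: [-0.204, -3.134, 0.0]
force: [0.8, -0.1, -0.3]
grip_width: 0.499
grasp_force: 0.0
```

```bash
python3 - <<'E'
from h import *
print(pose()[0],pose()[2]["time_s"])
a=vision.read_camera("wrist"); cv2.imwrite("pics/w6.png",a)
_c={"wrist":cam("wrist")}
print([(round(x["score"],2),w("wrist",x["location"]).round(4)) for x in place_of("stone_ring_mid","wrist")[:2]])
import h; h.cam=lambda n:_c[n]
print(circ(a,"wrist",(.468,-.0415),.0178,.014)[0])
g=a.copy(); u,v=px("wrist",(.468,-.0415,.012)).round().astype(int); print(u,v)
# bright low-saturation pixels
b=a[v-25:v+25,u-25:u+25].astype(int); m=(b.min(2)>110)&((b.max(2)-b.min(2))<60)
n,l,st,ce=cv2.connectedComponentsWithStats(m.astype(np.uint8)); 
for i in range(1,n):
    if st[i,4]>15:
        vv,uu=np.nonzero(l==i); e=np.array(cv2.minEnclosingCircle(np.c_[uu,vv].astype(np.float32))[0]); print(st[i],ray("wrist",e+[u-25,v-25],.0135),np.array([st[i,2],st[i,3]]))
hsv=cv2.cvtColor(a,cv2.COLOR_BGR2HSV)[v-25:v+25,u-25:u+25]; m=(hsv[...,0]>120)&(hsv[...,0]<160)&(hsv[...,1]>80); vv,uu=np.nonzero(m)
if len(uu): print("stone",len(uu),ray("wrist",(uu.mean()+u-25,vv.mean()+v-25),.013))
o=np.array(px("wrist",(.467,-.0425,.0135)))-px("wrist",(.467,-.0185,.0135)); print("24mm=",np.linalg.norm(o))
E
```

```text
[ 0.46558767 -0.04270853  0.07970432] 16.225
[(0.86, array([ 0.4674, -0.0397,  0.0134]))]
[22.0208, 0.468, -0.041]
315 242
[ 11   8  29  29 290] [ 0.4647106  -0.04115564  0.0135    ] [29 29]
stone 22 [ 0.47857646 -0.04290362  0.013     ]
24mm= 29.776883636796
```

```bash
python3 - <<'E'
from h import *
t=cv2.imread("pics/top.png"); cv2.imwrite("pics/c6.png",cv2.resize(t[200:400,120:300],(540,600)))
for u in (120,140,160,170,175,180): print(u,ray("top",(u,285),.05)[:2].round(3), t[285,u])
for v in (330,350,370,390): print(v,ray("top",(215,v),.05)[:2].round(3), t[v,215])
E
```

```text
120 [0.447 0.409] [33 32 32]
140 [0.448 0.366] [33 31 33]
160 [0.449 0.323] [132 149 159]
170 [0.449 0.302] [ 99 111 118]
175 [0.449 0.291] [72 75 72]
180 [0.45 0.28] [72 73 72]
330 [0.355 0.202] [79 81 82]
350 [0.313 0.201] [53 73 83]
370 [0.271 0.2  ] [50 50 48]
390 [0.229 0.198] [51 50 49]
```

View pics/c6.png

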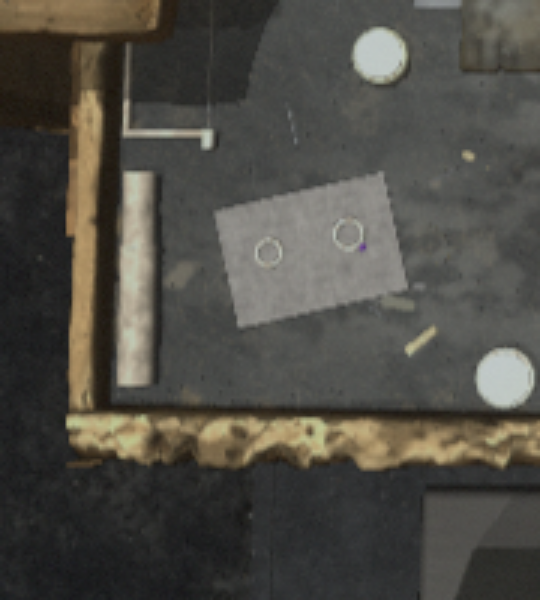

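>>> jog_arm --pt "0 0 0 0 0 0.94 0" --pt "0 0 0 0 0 0.94 0" --pt "0 0 0 0 0 0.94 0" --pt "0 0 0 0 0 0.94 0" --pt "0 0 0 0 0 0.94 0" --pt "0 0 0 0 0 0.94 0" --pt "0 0 0 0 0 0.94 0" --pt "0 0 0 0 0 0.94 0" --pt "0 0 0 0 0 0.94 0" --pt "0 0 0 0 0 0.94 0" --pt "0.9 0.08 0 0 0 0 0" --pt "0.9 0.08 0 0 0 0 0" --pt "0.9 0.08 0 0 0 0 0" --pt "0.9 0.08 0 0 0 0 0" --pt "0.9 0.08 0 0 0 0 0" --pt "0.9 0.08 0.4 0 0 0 0" --pt "0 0 0.4 0 0 0 0" --pt "0 0 0 0 0 0 0" --pt "0 0 0 0 0 0 0"

```text
time_s: 18.7
tool_pos: [0.4553, 0.2275, 0.0405]
eef_rot: [2.075, 2.359, -0.001]
force: [-0.2, 0.1, 0.6]
grip_width: 0.504
grasp_force: 0.0
```

```bash
python3 - <<'E'
from h import *
P,Q,s=pose();print(P,s["joints"].round(2),s["time_s"])
a=vision.read_camera("wrist"); cv2.imwrite("pics/w7.png",a)
o=place_of("plain_ring_mid","wrist")[:2]; print([(round(x["score"],2),w("wrist",x["location"]).round(4)) for x in o])
for x in trace("plain_ring_mid","wrist")[:2]:
    v,u=np.nonzero(x["pixels"]); print(x["score"],u.min(),u.max(),v.min(),v.max(),ray("wrist",((u.min()+u.max())/2,(v.min()+v.max())/2),.009))
# bright ring: score circle brightness (top-hat)
_c={"wrist":cam("wrist")}
import h; h.cam=lambda n:_c[n]
print(circ(255-a,"wrist",(.4523,.2285),.0102,.009))
go([.4523,.2275,-.0283],7.7)
E
```

```text
[0.45526949 0.22748768 0.04047396] [ 0.12  0.51 -0.79  1.99  0.49  0.84 -0.82] 18.7
[(0.64, array([0.4524, 0.2316, 0.0082]))]
0.84 296 326 235 264 [0.45302912 0.22924314 0.009     ]
[[25.0, 0.4528, 0.2295], [25.0, 0.4528, 0.229], [24.6477, 0.4523, 0.2295], [24.3555, 0.4523, 0.229]]
turn/8deg [ 0.007  0.001 -0.049] shift/50mm [ 0.005 -0.066  1.383] P [0.4556 0.2277 0.0409] q7 -0.82 t 18.85
```

>>> jog_arm --pt "0.02 -0.07 0.4 0 0 0 0" --pt "0 0 0.4 0 0 0 0" --pt "0 0 0.4 0 0 0 0" --pt "0 0 0.1 0 0 0 0" --pt "0 0 0.07 0 0 0 0" --pt "0 0 0 0 0 0 0"

```text
time_s: 19.6
tool_pos: [0.4515, 0.2291, -0.0281]
eef_rot: [-2.074, -2.36, -0.0]
force: [0.9, 0.4, -0.5]
grip_width: 0.499
grasp_force: 0.0
```

>>> jog_arm --pt "0 0 0 0 0 0 0" --pt "0 0 0 0 0 0 -0.8" --pt "0 0 0 0 0 0 -0.8" --pt "0 0 0 0 0 0 -0.8" --pt "0 0 0 0 0 0 -0.8"

```text
time_s: 20.23
tool_pos: [0.4514, 0.2289, -0.0282]
eef_rot: [-2.074, -2.36, -0.0]
force: [-0.0, -1.6, 1.1]
grip_width: 0.211
grasp_force: 10.0
```

>>> jog_arm --pt "0 0 -0.5 0 0 0 -0.8" --pt "0 0 -0.5 0 0 0 -0.8" --pt "0 0 -0.5 0 0 0 -0.8" --pt "0 0 -0.5 0 0 0 -0.8" --pt "-0.82 -0.09 0 0 0 0 -0.8" --pt "-0.82 -0.09 0 0 0 0 -0.8" --pt "-0.82 -0.09 0 0 0 0 -0.8" --pt "-0.82 -0.09 0 0 0 0 -0.8" --pt "-0.82 -0.09 0 0 0 0 -0.8" --pt "-0.82 -0.09 0 0 0 0 -0.8" --pt "-0.82 -0.09 0 0 0 0 -0.8" --pt "-0.82 -0.09 0 0 0 0 -0.8" --pt "0 0 0 0 0 0 -0.8" --pt "0 0 0 0 0 0 -0.8"

```text
time_s: 21.98
tool_pos: [0.4578, -0.1004, 0.0718]
eef_rot: [-2.073, -2.36, -0.0]
force: [0.7, -0.0, -0.1]
grip_width: 0.209
grasp_force: 10.0
```

```bash
python3 - <<'E'
from h import *
P,Q,s=pose();print(P,s["joints"].round(2),s["time_s"],s["grip_width"],s["grasp_force"])
go([.4608,-.102,-.0192])
E
```

```text
[ 0.45783549 -0.10037559  0.07175871] [ 0.83  0.37 -0.8   2.06  0.36  0.84 -0.04] 21.975 0.20902755491228786 10.000101302575786
turn/8deg [0. 0. 0.] shift/50mm [-0.04   0.055  1.819] P [ 0.4578 -0.1004  0.0718] q7 -0.04 t 21.98
```

>>> jog_arm --pt "-0.04 0.06 0.5 0 0 0 -0.8" --pt "0 0 0.5 0 0 0 -0.8" --pt "0 0 0.5 0 0 0 -0.8" --pt "0 0 0.2 0 0 0 -0.8" --pt "0 0 0.12 0 0 0 -0.8" --pt "0 0 0 0 0 0 -0.8" --pt "0 0 0 0 0 0 -0.8"

```text
time_s: 22.85
tool_pos: [0.4615, -0.1027, -0.0187]
eef_rot: [2.073, 2.359, 0.0]
force: [0.2, -0.1, 0.2]
grip_width: 0.211
grasp_force: 10.0
```

>>> jog_arm --pt "0 0 0 0 0 0 -0.4" --pt "0 0 0 0 0 0 -0.3" --pt "0 0 0 0 0 0 -0.1" --pt "0 0 0 0 0 0 -0.1" --pt "0 0 -0.5 0 0 0 -0.1" --pt "0 0 -0.5 0 0 0 -0.1" --pt "0 0 -0.5 0 0 0 -0.1" --pt "0 0 -0.5 0 0 0 -0.1" --pt "0 0 0 0 0 0 -0.1" --pt "0 0 0 0 0 0 -0.1"

```text
time_s: 24.1
tool_pos: [0.4607, -0.1027, 0.0802]
eef_rot: [-2.074, -2.359, 0.001]
force: [0.1, 0.6, -0.8]
grip_width: 0.445
grasp_force: 0.0
```

```bash
python3 - <<'E'
from h import *
print(pose()[0],pose()[2]["time_s"])
a=vision.read_camera("wrist"); cv2.imwrite("pics/w8.png",a)
_c={"wrist":cam("wrist")}
import h; h.cam=lambda n:_c[n]
for c0 in ((.461,-.101),(.468,-.0415)):
    print("pocket",circ(a,"wrist",c0,.0178,.014)[0])
    u,v=px("wrist",(*c0,.012)).round().astype(int)
    b=a[v-25:v+25,u-25:u+25].astype(int); m=(b.min(2)>110)&((b.max(2)-b.min(2))<60)
    n,l,st,ce=cv2.connectedComponentsWithStats(m.astype(np.uint8))
    for i in range(1,n):
        if st[i,4]>15:
            vv,uu=np.nonzero(l==i); e=np.array(cv2.minEnclosingCircle(np.c_[uu,vv].astype(np.float32))[0]); print(st[i],ray("wrist",e+[u-25,v-25],.0135))
P,Q,s=pose(); go([.45,-.313,.1],112)
E
```

```text
[ 0.46073838 -0.10270775  0.08021599] 24.1
pocket [18.9489, 0.4605, -0.1005]
[ 12  15  27  25 251] [ 0.46110471 -0.10211883  0.0135    ]
pocket [23.2472, 0.468, -0.0415]
[  6   9  31  31 330] [ 0.46489583 -0.04102416  0.0135    ]
turn/8deg [-8.000e-03  2.000e-03  9.423e+00] shift/50mm [-1.773  3.822 -0.4  ] P [ 0.4606 -0.1026  0.08  ] q7 -0.03 t 24.15
```

>>> jog_arm --pt "0 0 0 0 0 0.94 0" --pt "0 0 0 0 0 0.94 0" --pt "0 0 0 0 0 0.94 0" --pt "0 0 0 0 0 0.94 0" --pt "0 0 0 0 0 0.94 0" --pt "0 0 0 0 0 0.94 0" --pt "0 0 0 0 0 0.94 0" --pt "0 0 0 0 0 0.94 0" --pt "0 0 0 0 0 0.94 0" --pt "0 0 0 0 0 0.94 0" --pt "-0.36 0.76 0 0 0 0 0" --pt "-0.36 0.76 0 0 0 0 0" --pt "-0.36 0.76 0 0 0 0 0" --pt "-0.36 0.76 0 0 0 0 0" --pt "-0.36 0.76 0 0 0 0 0" --pt "0 0 0.2 0 0 0 0" --pt "0 0 0 0 0 0 0" --pt "0 0 0 0 0 0 0"

```text
time_s: 26.4
tool_pos: [0.4497, -0.3113, 0.0705]
eef_rot: [-3.082, -0.607, 0.001]
force: [-0.5, -0.2, 0.5]
grip_width: 0.499
grasp_force: 0.0
```

```bash
python3 - <<'E'
from h import *
P,Q,s=pose();print(P,s["joints"].round(2),s["time_s"])
a=vision.read_camera("wrist"); cv2.imwrite("pics/w9.png",a)
for n in ("loupe_grip","loupe_rim"):
    print(n,[(round(x["score"],2),w("wrist",x["location"]).round(4)) for x in place_of(n,"wrist")[:2]])
o=trace("loupe","wrist")
for x in o[:1]:
    m=x["pixels"].astype(np.uint8); v,u=np.nonzero(m); print(x["score"],u.min(),u.max(),v.min(),v.max(),m.sum())
    np.save("m9.npy",m)
print("tcp px",px("wrist",P),px("wrist",(.45,-.313,.02)),px("wrist",(.4985,-.293,.026)))
# other camera: top, arm out of the stand?
t=vision.read_camera("top"); cv2.imwrite("pics/top3.png",t)
for n in("plain_ring_mid","stone_ring_mid"): print(n,[(round(x["score"],2),w("top",x["location"]).round(4)) for x in place_of(n,"top")[:2]])
E
```

```text
[ 0.44970793 -0.31131361  0.07054353] [ 0.9   0.43 -0.43  1.89  0.23  0.87 -0.83] 26.4
loupe_grip [(0.65, array([ 0.4494, -0.3124,  0.013 ]))]
loupe_rim [(0.92, array([ 0.4979, -0.2922,  0.0037]))]
0.72 294 342 148 272 2870
tcp px [314.68871822 263.8050265 ] [316.8157339  244.34331218] [316.73997891 175.32248738]
plain_ring_mid [(0.42, array([ 0.4594, -0.1033,  0.0166]))]
stone_ring_mid [(0.51, array([ 0.4635, -0.0443,  0.0099])), (0.26, array([ 0.4599, -0.1068,  0.0148]))]
```

```bash
python3 - <<'E'
from h import *
m=np.load("m9.npy")
for v in range(148,273,8):
    u=np.nonzero(m[v])[0]; print(v,u.min(),u.max(),end="; ")
L=[]
for v in range(222,266):
    u=np.nonzero(m[v])[0]; L.append(ray("wrist",((u.min()+u.max())/2,v),.020)[:2])
vx,vy,x0,y0=cv2.fitLine(np.array(L,np.float32),cv2.DIST_HUBER,0,.01,.01).ravel(); print("\nhandle dir",np.degrees(np.arctan2(vy,vx)),x0,y0,"ends",L[0],L[-1])
c=m.copy(); c[205:]=0; vv,uu=np.nonzero(c); e=cv2.fitEllipse(cv2.convexHull(np.c_[uu,vv].astype(np.float32))); print(e)
v=np.nonzero(m.any(1))[0]; u=np.nonzero(m[v.max()-1])[0]; print("handle end",ray("wrist",(u.mean(),v.max()),.02))
top=ray("wrist",(np.nonzero(m[v.min()])[0].mean(),v.min()),.026); print("far edge top",top)
E
```

```text
148 313 325; 156 300 336; 164 296 340; 172 294 341; 180 295 342; 188 298 338; 196 309 326; 204 315 322; 212 315 322; 220 312 324; 228 312 324; 236 312 325; 244 312 325; 252 312 325; 260 312 324; 268 312 324; 
handle dir 22.776556 0.45108965 -0.31405017 ends [ 0.46628242 -0.30752307] [ 0.43489303 -0.32041003]
((318.4910583496094, 175.02362060546875), (48.43937301635742, 56.91875076293945), 173.92755126953125)
handle end [ 0.42960666 -0.32258035  0.02      ]
far edge top [ 0.51645517 -0.28761998  0.026     ]
```

```bash
python3 -c "
from h import *
go([.4495,-.3145,-.0298],-67.2)"
```

```text
turn/8deg [ 0.002 -0.    -0.075] shift/50mm [-0.017  0.037  2.014] P [ 0.4496 -0.3125  0.0709] q7 -0.83 t 26.75
```

>>> jog_arm --pt "-0.02 0.04 0.5 0 0 -0.07 0" --pt "0 0 0.5 0 0 0 0" --pt "0 0 0.5 0 0 0 0" --pt "0 0 0.3 0 0 0 0" --pt "0 0 0.15 0 0 0 0" --pt "0 0 0 0 0 0 0" --pt "0 0 0 0 0 0 0"

```text
time_s: 27.62
tool_pos: [0.4497, -0.3151, -0.0261]
eef_rot: [3.079, 0.619, 0.001]
force: [-0.5, 0.3, 0.6]
grip_width: 0.501
grasp_force: 0.0
```

>>> jog_arm --pt "0 0 0.05 0 0 0 0" --pt "0 0 0 0 0 0 0" --pt "0 0 0 0 0 0 -1" --pt "0 0 0 0 0 0 -1" --pt "0 0 0 0 0 0 -1" --pt "0 0 0 0 0 0 -1" --pt "0 0 0 0 0 0 -1" --pt "0 0 0 0 0 0 -1" --force 40

```text
time_s: 28.62
tool_pos: [0.4493, -0.3148, -0.0293]
eef_rot: [-3.08, -0.619, 0.0]
force: [0.2, -0.5, 0.8]
grip_width: 0.1
grasp_force: 40.0
```

>>> jog_arm --pt "0 0 -0.3 0 0 0 -1" --pt "0 0 -0.5 0 0 0 -1" --pt "0 0 -0.5 0 0 0 -1" --pt "0 0 -0.5 0 0 0 -1" --pt "0 0 -0.2 0 0 0 -1" --pt "0 0 0 0 0 0 -1" --pt "0 0 0 0 0 0 -1"

```text
time_s: 29.5
tool_pos: [0.4489, -0.3145, 0.07]
eef_rot: [-3.079, -0.619, 0.001]
force: [0.4, 0.2, -1.6]
grip_width: 0.102
grasp_force: 40.0
```

```bash
python3 - <<'E'
from h import *
P,Q,s=pose();print(P,s["grip_width"],s["time_s"],s["force"])
pk=np.array([.468,-.0438,.014]); sx=np.array([np.cos(np.radians(-7.3)),np.sin(np.radians(-7.3))])
for c in("top","scene"):
    a=vision.read_camera(c); cv2.imwrite(f"pics/{c}4.png",a)
    print(c,[(round(x["score"],2),w(c,x["location"]).round(4)) for x in place_of("pointer_tip",c)[:2]])
    for x in trace("pointer_tip",c)[:1]:
        m=x["pixels"]; v,u=np.nonzero(m); print(x["score"],len(u)); np.save(f"pt_{c}.npy",m)
        # predicted tip for heights
        for z in(.055,.06,.065): print(z,px(c,[*(pk[:2]+.048*sx),z]).round(1),"collar end",px(c,[*(pk[:2]+.0605*sx),z]).round(1))
        u0,v0=u.min(),v.min(); 
        hsv=cv2.cvtColor(a,cv2.COLOR_BGR2HSV)
        for vv in range(v0,v.max()+1): print(vv,u0,"".join("#" if m[vv,k] and hsv[vv,k,1]>130 else("+" if m[vv,k] else ".") for k in range(u0,u.max()+1)))
E
```

```text
[ 0.44888707 -0.31450978  0.06997079] 0.10190351912724988 29.5 [ 0.43532485  0.19605449 -1.57838645]
top [(0.5, array([ 0.5198, -0.0474,  0.0595]))]
scene [(0.64, array([ 0.516 , -0.0511,  0.0605]))]
0.69 87
0.055 [339.9 243.4] collar end [336.6 238.8]
0.06 [339.9 241.6] collar end [336.7 237.1]
0.065 [340.  239.9] collar end [336.7 235.3]
231 323 .......#........
232 323 .......##.....##
233 323 ......####...###
234 323 ......+#########
235 323 .....+++#######+
236 323 .+++++++#######+
237 323 ++++++++########
238 323 +++++...########
239 323 .+++......######
240 323 ...............#
```

```bash
python3 - <<'E'
from h import *
K,Rm,t=cam("wrist"); P,Q,s=pose(); T2C=Rm@Q.as_matrix(); o=Rm@P+t
P5=np.array([.4667,-.0437,.0717]); Q5=R.from_rotvec([-.208,-3.135,0]).as_matrix()
R5=T2C@Q5.T; t5=o-R5@P5
import h; h.cam=lambda n:(K,R5,t5)
print(px("w",(.468,-.044,.014)))  # was 312.7 243.6
pk=np.array([.468,-.0413]); sx=np.array([np.cos(np.radians(-7.3)),np.sin(np.radians(-7.3))])
for z in(.055,.06,.065): print(z,px("w",[*(pk+.048*sx),z]),px("w",[*(pk+.060*sx),z]))
a=cv2.imread("pics/w5.png"); hsv=cv2.cvtColor(a,cv2.COLOR_BGR2HSV)
for v in range(308,362,2): print(v,"".join("%3d,%3d "%(hsv[v,u,0],hsv[v,u,2]) for u in range(305,333,3)))
E
```

```text
[315.49061842 243.73178727]
0.055 [319.76647948 323.67832043] [319.79668355 339.11788038]
0.06 [319.8706733  327.04067086] [319.90028789 342.74221887]
0.065 [319.97904378 330.53780293] [320.00799744 346.51016829]
308  13,134   6,130 135,148 136,165 137,121  11,217  14,231  14,233  16,246  15,247 
310  13,133  14,132 138,177 136,227 141,116  14,233  14,231  14,232  14,239  15,247 
312  14,133  13,134  12,131 144,133  12,118  14,214  14,234  15,232  14,237  15,245 
314  13,137  12,124  11, 62  12, 63   8, 67 174, 70  12,133  13,227  14,236  15,235 
316  12,131  12, 61  15, 66   9, 67   4, 67  13, 69  11, 87   8, 86  13,209  13,144 
318  14, 86   9, 71  10, 65   4, 69   5, 71   3, 69   7, 94   6, 85  13,103  12,143 
320 175, 64   9, 67  13, 72   5, 71   3, 78  11, 69 173, 93   9, 83  14, 61  13,150 
322   3, 68   6, 70   4, 71   9, 71   4,111  11, 74  15, 70   6, 68  18, 60  13,136 
324   7, 64   6, 72  11, 69   6, 66   5, 77   3, 68   3, 71   5, 73   3, 78  14,166 
326   9, 68   8, 67   9, 73  11, 72  10, 77  13, 74   5, 72 174, 80  13, 92  12,185 
328   3, 62  14, 70  13, 67   6, 93  
[... 706 characters left out ...]
,196  13,240  13,236 
346 173, 49  35, 57   3, 59  10, 62  15, 53 173, 53  13, 61 174, 58   6, 52  30, 52 
348   9, 62   5, 65  12, 69 175, 67   0, 67  18, 63   8, 65  11, 63   0, 65 175, 66 
350   9, 75  17, 69  12, 71   0, 73  12, 72   8, 72  15, 67   8, 72   6, 76   3, 78 
352   4, 80 176, 77  11, 78  12, 75   0, 75   4, 75 168, 82  18, 76  15, 76 168, 72 
354  12, 76   8, 75  10, 82  15, 82 165, 78   8, 79  13, 78   8, 82   7, 76  20, 76 
356  15, 82   0, 87  19, 81  30, 79   0, 85  10, 85   9, 81  17, 87   4, 88   8, 85 
358   8, 91   8, 88   0, 92   7, 91   0, 92  13, 84   8, 89 150, 86  23, 86   6, 82 
360  10, 91  26, 86  17, 89   6, 92  13, 91   9, 89  12, 93  17, 90  24, 80   0, 92
```

```bash
python3 -c "
from h import *
P,Q,s=pose(); print(Q.as_matrix()[:,0],s['joints'].round(2))
go([.4178,-.0635,.06]); go([.4178,-.0635,.06],-67.2)"
```

```text
[ 9.22205237e-01  3.86700678e-01 -2.92841583e-04] [ 0.91  0.44 -0.44  1.88  0.24  0.87 -0.82]
turn/8deg [0. 0. 0.] shift/50mm [ 1.363 -4.874  0.21 ] P [ 0.4492 -0.3146  0.0704] q7 -0.82 t 29.8
turn/8deg [-0.005  0.002 -0.006] shift/50mm [ 1.367 -4.873  0.207] P [ 0.4492 -0.3146  0.0704] q7 -0.82 t 29.8
```

Slower, smooth transfer.

>>> jog_arm --pt "0.06 -0.2 0 0 0 0 -1" --pt "0.11 -0.4 0 0 0 0 -1" --pt "0.17 -0.6 0 0 0 0 -1" --pt "0.17 -0.6 0 0 0 0 -1" --pt "0.17 -0.6 0 0 0 0 -1" --pt "0.17 -0.6 0 0 0 0 -1" --pt "0.17 -0.6 0 0 0 0 -1" --pt "0.17 -0.6 0 0 0 0 -1" --pt "0.11 -0.4 0.1 0 0 0 -1" --pt "0.06 -0.27 0.11 0 0 0 -1" --pt "0 0 0 0 0 0 -1" --pt "0 0 0 0 0 0 -1" --pt "0 0 0 0 0 0 -1"

```text
time_s: 31.42
tool_pos: [0.418, -0.0643, 0.0604]
eef_rot: [3.08, 0.618, 0.0]
force: [-0.3, 0.4, -1.1]
grip_width: 0.105
grasp_force: 40.0
```

```bash
python3 - <<'E'
from h import *
P,Q,s=pose();print(P,s["grip_width"],s["joints"].round(2),s["time_s"])
a=vision.read_camera("wrist"); cv2.imwrite("pics/w10.png",a)
for n in("loupe_rim","loupe_grip"): print(n,[(round(x["score"],2),w("wrist",x["location"]).round(4),Q.inv().apply(w("wrist",x["location"])-P).round(4)) for x in place_of(n,"wrist")[:2]])
x=trace("loupe","wrist")[0]; m=x["pixels"].astype(np.uint8); v,u=np.nonzero(m); print(x["score"],u.min(),u.max(),v.min(),v.max())
zt=P[2]+.029+.026
top=ray("wrist",(np.nonzero(m[v.min()])[0].mean(),v.min()),zt); print("far edge in tool",Q.inv().apply(top-P))
L=[Q.inv().apply(ray("wrist",((np.nonzero(m[k])[0].min(),k)),zt)-P)[1] for k in range(v.min(),v.max())]
Rr=[Q.inv().apply(ray("wrist",((np.nonzero(m[k])[0].max(),k)),zt)-P)[1] for k in range(v.min(),v.max())]
print("lens side extents",min(L),max(L),min(Rr),max(Rr))
go([.4178,-.0635,.031],-67.2)
E
```

```text
[ 0.41796081 -0.06432749  0.06040976] 0.10532906861726796 [ 0.59  0.26 -0.57  2.18  0.21  0.75 -1.29] 31.425
loupe_rim [(0.61, array([ 0.4677, -0.0379,  0.0921]), array([ 0.0561, -0.0052, -0.0316]))]
loupe_grip [(0.57, array([ 0.4179, -0.0628,  0.101 ]), array([ 0.0006, -0.0014, -0.0406]))]
0.61 275 352 142 332
far edge in tool [ 0.07258732 -0.00257461 -0.05499046]
lens side extents -0.018480693207773066 -0.0035579812945413384 -0.00042687861260576484 0.01543331881085326
turn/8deg [ 0.   -0.   -0.01] shift/50mm [ 0.003 -0.013  0.586] P [ 0.4179 -0.0642  0.0603] q7 -1.29 t 31.62
```

>>> jog_arm --pt "0 0 0.15 0 0 0 -1" --pt "0 0 0.2 0 0 0 -1" --pt "0 0 0.15 0 0 0 -1" --pt "0 0 0.08 0 0 0 -1" --pt "0 0 0 0 0 0 -1" --pt "0 0 0 0 0 0 -1" --pt "0 0 0 0 0 0 -1" --pt "0 0 0 0 0 0 -1"

```text
time_s: 32.62
tool_pos: [0.418, -0.064, 0.0314]
eef_rot: [3.08, 0.619, 0.0]
force: [0.2, -0.2, 0.1]
grip_width: 0.103
grasp_force: 40.0
```

```bash
python3 - <<'E'
from h import *
zz=[]
for c in("scene","top","wrist"):
    P,Q,s=pose(); zz.append(P); a=vision.read_camera(c); cv2.imwrite(f"pics/{c}9.png",a)
    for n in("loupe_rim","pointer_tip","stone_ring_mid","plain_ring_mid"):
        print(c,n,[(round(x["score"],2),w(c,x["location"]).round(4)) for x in place_of(n,c)[:1]])
print(np.array(zz).round(4),np.linalg.norm(s["qvel"]),s["force"],s["time_s"],s["grip_width"],Q.as_matrix()[:,2].round(4))
E
```

```text
scene loupe_rim [(0.68, array([ 0.4684, -0.0436,  0.0636]))]
scene pointer_tip [(0.64, array([ 0.5149, -0.0518,  0.0614]))]
scene stone_ring_mid [(0.55, array([5.972e-01, 1.479e-01, 2.000e-04]))]
scene plain_ring_mid []
top loupe_rim [(0.45, array([ 0.4648, -0.0409,  0.0601]))]
top pointer_tip [(0.63, array([ 0.5132, -0.0511,  0.0582]))]
top stone_ring_mid []
top plain_ring_mid []
wrist loupe_rim [(0.88, array([ 0.4659, -0.0381,  0.0623]))]
wrist pointer_tip [(0.18, array([ 0.468 , -0.0399,  0.0565]))]
wrist stone_ring_mid []
wrist plain_ring_mid [(0.94, array([ 0.4621, -0.1054,  0.0131]))]
[[ 0.418  -0.064   0.0314]
 [ 0.4179 -0.0639  0.0313]
 [ 0.4179 -0.0639  0.0312]] 0.00408713199470532 [-0.51137045  0.06366871 -0.58245311] 33.125 0.10060498025204063 [-1.e-04  1.e-04 -1.e+00]
```

```bash
python3 -c "
from h import *
print(r.finish_job())"
```

```text
the job is handed in; nothing more can be done
None
```

The job is handed in at about 33 s of the 72 s limit, but the judged result isn't known: both rings measured in their pockets, and the loupe is held level over the stone-set ring with its lower rim at about 60 mm, matching my estimate of the pointer tip's height; centring is good to about 2 mm, and the first ring grasp missed because the fingers end about 34 mm short of the reported TCP, so I set later heights from where the fingers touched the felt, which took a 57 N wrist-force reading.

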